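# Present a slide's label end on the light desk

## Robot

A 6-joint arm with a two-finger parallel gripper is mounted at the origin on a cart in front of the work surface, level with it; the furniture and walls round the work are solid. World frame = base frame: x ahead of the robot, y to its left, z up, the work surface at z = 0. Lengths are in mm, angles in rad, forces in N, time in s.
With the tool pointing down it reaches from about 400 to 925 mm from the base axis. Payload 12.5 kg.
Tool frame: the origin (TCP) lies at the very end of the fingers, on their centre line; the grasp point (between the pads) lies 19 mm behind it; z points along the fingers, y is the line along which they close (so a half turn about z gives the same grasp; the last joint's range is limited). The gripper opens to 95 mm and grips with 3 to 60 N. Pads are 20 mm wide; open, the fingers measure 119 mm over their backs; the gripper's body (75 mm by 180 mm) begins 59 mm behind the grasp point.
Start: joints at [-0.106, 0.491, 1.559, -0, 1.092, -0.106], TCP at [625.017, 0.021, 214.661] pointing down, gripper open.
Joint ranges: [-3.1, 3.1], [-0.84, 2.19], [0.05, 2.79], [-1.13, 4.28], [0.06, 2.93], [-2.69, 2.69]. Speed limits (rad/s): [2.22, 2.22, 2.79, 3.14, 3.14, 3.14].

## Interface

Orientations are given as [roll, pitch, yaw] about the fixed x, y, z axes, in that order (R = Rz(yaw) Ry(pitch) Rx(roll)).
In Python, from cell import * gives the robot as it stands.
- The arm moves only by the tool jog_arm, never from a script. Its argument "targets" is a list of rows, each an object with "turn": the turn, a rotation vector about the world's x, y, z in degrees, a list of three; "slide": the shift along the world's x, y, z in mm, a list of three; "claw": the opening in per cent of the stroke, from 0 (shut) to 100 (fully open). In form: [{"turn": [wx, wy, wz], "slide": [x, y, z], "claw": claw}, ...]. A call has 1 to 5 rows; each row shifts and turns the commanded pose from where the row before left it; what a row does not reach is not made up. A row lasts 1/8 s, in which the tool goes at most 62.5 mm and 10.7 degrees, less where a joint would pass 70% of its speed; a pose out of reach is approached as far as the arm can. A call with a gripper value outside its range is refused whole. The fingers move at their own pace and stop on an object; the grip force is fixed at half the most. Time passes only in rows, so rows that do not move let the fingers close. It gives the time, the measured TCP pose, the force, the opening and the grip force at its end, in the units of the state.
- state(): the state, without advancing time (a new reading comes with each control period).
- read_camera(name): name is "scene" or "side" or "wrist"; returns a dict with "frame" (420x560x3 uint8, blue, green, red), "mtx" (3x3 intrinsics, pixels), "R" (3x3) and "t" (3): a world point X has camera coordinates R X + t. Camera axes: x right, y down, z forward; pixel columns grow to the right and rows downward; lengths in mm; the calibration is good to about 2 mm. A picture is of the moment at which its call begins. There is no depth.
- job_done(): hands the job in; it is judged then, once.
Trained networks look in the newest picture that a camera, given by its name, has taken for a name from the list of things; names that differ only in an ending like _2 or _b are one class to them, and where a whole thing is asked for, a point or a joint stands for the part that bears it (a point fixed in the world has none). Each returns a list of dicts, best first, with "conf" (0 to 1); they miss things now and then, are a little off and sometimes report something else, mostly with a low value. They report only what shows in the picture. A call takes as long as a camera call. They do not tell look-alikes from the thing itself.
- look_for(query, camera): "xy" ([column, row] in pixels, amid what is visible of it).
The state is a dict: "t": time; "joints": joint angles; "qvel": joint speeds; "tau": joint torques, N m; "eef_pos": TCP position; "tcp_rot": TCP orientation; "ft_force": force on the tool from outside, world axes, zero at the start; "moment": the same for the moment, N m; "opening": opening from 0.0 (shut) to 1.0 (fully open); "grip_force": force on a finger pad.
Only numpy, scipy, OpenCV 4.12 (cv2) and the standard library are available. Lean on these libraries where they do the work, as an engineer would, in place of code of your own. Each camera call takes 0.05 s, during which the arm holds its last target. There are 200 camera calls.

## Task

Three glass slides lie on the worktop and only one has a small square notch cut out of a corner; the notch marks its frosted label end. Pick up that slide and show it, label face up, over the sloping light desk: the notched end over the middle of the lit window and pointing straight up the slope, the slide parallel to the panel and 2 to 3 cm above it, touching neither window nor desk. Finish while holding it there still in the gripper, and leave the other slides, the vial and the tape roll where they are.

Things in the scene. Friction and masses are not known exactly. Their poses are not given: they have to be found in the camera images.
- notched_slide: glass slide, 80 x 36 x 6 mm, 40 g, lying flat; pale glass with both ends (20 mm) ground matt alike; a 12 x 12 mm square notch cut out of one corner (+x, -y). Origin: centre of the underside. x along the 80 mm length towards the notched (label) end, y across the 36 mm width (grip across it), z out of the label face, up at the start. Any yaw.
- label_spot (a point): middle of the frosted label area of the notched slide, on its top face, 29 mm from the slide's middle towards the notched end
- other_end_spot (a point): middle of the frosted area at the other, square-cornered end, on the top face, 29 mm from the slide's middle
- square_slide_a: glass slide, 80 x 36 x 6 mm, 40 g, lying flat; pale glass with both ends (20 mm) ground matt alike; all four corners square: not wanted. Origin: centre of the underside, x along the length, z up.
- square_slide_b: same as square_slide_a
- light_desk: fixed grey and white light desk on the left, base 140 x 130 x 8 mm on the worktop with a lamp housing that carries the sloping panel; about 70 mm high at the low front edge and 115 mm at the back. Origin: centre of the base's underside, z up; x horizontal towards its high back edge (at yaw 0 away from the robot).
- light_panel: the desk's white panel, 150 mm (up the slope) x 140 x 12 mm, sloping 18 degrees, low edge towards the robot; in its upper half a pale 56 mm square window with black border. Origin: window's centre, on the surface. x up the slope, z out of the surface. The panel reaches 47 mm up and 103 mm down the slope from the origin; an 8 mm high ledge runs along the low edge.
- vial: small capped vial, 26 mm wide, 49 mm high, standing between the slides; leave alone. Origin: centre of the underside, z up.
- tape_roll: roll of white label tape lying flat, 66 mm across, 20 mm high; leave alone. Origin: centre of the underside.
Mind the look-alikes: they are no part of the job. Leave any red look-alike of the notched_slide alone.

How it is judged (in metres and radians):
On the way:
1. the notched slide is lifted clear of the worktop in the fingers (height (world z) of notched_slide above 0.03 m and contact force between the fingers and notched_slide above 1 N), for 0.2 s.
At the end, for the whole second after the job is handed in: Fingers still hold the notched slide, face up: its notched end within 22 mm of the window centre each way, 8 to 55 mm above the panel, other end downslope, within 0.2 rad of slope line and panel, not touching the desk; other slides, vial and tape moved under 30 mm (x of label_spot in the frame of light_panel between -0.022 and 0.022 m and y of label_spot in the frame of light_panel between -0.022 and 0.022 m and z of label_spot in the frame of light_panel between 0.008 and 0.055 m and x of other_end_spot in the frame of light_panel below -0.025 m and angle between the z axis of notched_slide and the z axis of light_panel, either way round below 0.2 rad and angle between the x axis of notched_slide and the x axis of light_panel, either way round below 0.2 rad and angle between notched_slide's own z axis and vertical below 0.9 rad and contact force between the fingers and notched_slide above 1 N and contact force between notched_slide and light_desk below 0.1 N and linear speed of notched_slide below 0.03 m/s and distance of each of square_slide_a, square_slide_b, vial, tape_roll from where it was at the start of the episode below 0.03 m); the arm keeps its last pose, push and grip.
It fails at once if a square-cornered slide is picked up (height (world z) of any of square_slide_a, square_slide_b above 0.03 m).
It fails at once if the slide is pressed or knocked against the desk (contact force between notched_slide and light_desk above 3 N).
It fails at once if the vial is knocked over (angle between vial's own z axis and vertical above 0.7 rad).
It also fails if it takes over 42 s, if anything falls off the work surface, if the arm or the gripper's body presses on something with over 40 N, if the wrist force passes 120 N, or if a joint passes its speed limit or range.

## Working session

There is one attempt and no reset: what is moved stays moved. The work goes in short steps, Python scripts to look and compute and a tool call to move; the robot and the scene stay as the last step left them, time stands still between calls to the robot, and variables do not carry over. Pictures are saved under pics/ and viewed, at most 10 in all, crops included, and the job is handed in when it is done.

Besides the shell and the picture viewer there is one more tool, called as name(argument=value, ...), one argument or row to a line, values as JSON. jog_arm: Moves the arm, as the interface text tells. Its arguments: {"type":"object","properties":{"targets":{"type":"array","items":{"type":"object","properties":{"turn":{"type":"array","items":{"type":"number"}},"slide":{"type":"array","items":{"type":"number"}},"claw":{"type":"number"}}}}},"required":["targets"]}

```bash
mkdir -p pics; cat > h.py <<'E'
from cell import *
import numpy as np, cv2
def ray(c,uv,z):
    R=np.array(c["R"]);t=np.array(c["t"]).ravel();K=np.array(c["mtx"])
    o=-R.T@t; d=R.T@np.linalg.solve(K,[uv[0],uv[1],1.]); return o+d*(z-o[2])/d[2]
def proj(c,X):
    p=np.array(c["mtx"])@(np.array(c["R"])@np.array(X,float)+np.array(c["t"]).ravel()); return p[:2]/p[2]
E
python3 - <<'E'
from h import *
ims=[]
for n in ("scene","side","wrist"):
    c=read_camera(n); cv2.imwrite(f"pics/{n}0.png",c["frame"]); ims.append(c["frame"])
    print(n,-np.array(c["R"]).T@np.array(c["t"]).ravel())
    for q,z in (("notched_slide",6),("label_spot",6),("square_slide_a",6),("vial",25),("tape_roll",20),("light_panel",100)):
        print(q,[(np.round(r["xy"]).tolist(),round(r["conf"],2),ray(c,r["xy"],z).round()[:2].tolist()) for r in look_for(q,n)][:5])
print(state())
cv2.imwrite("pics/all.png",cv2.resize(np.hstack(ims[:2]),(800,300)))
E
```

```text
scene [ -55.89884831 -712.09118214  818.14322396]
notched_slide [([350.0, 263.0], 0.89, [593.0, -179.0]), ([288.0, 220.0], 0.82, [573.0, 38.0]), ([376.0, 294.0], 0.73, [572.0, -286.0]), ([248.0, 303.0], 0.6, [323.0, -134.0]), ([312.0, 241.0], 0.52, [570.0, -65.0])]
label_spot [([348.0, 259.0], 0.84, [601.0, -166.0]), ([310.0, 243.0], 0.77, [561.0, -66.0]), ([283.0, 216.0], 0.77, [572.0, 57.0]), ([250.0, 302.0], 0.71, [328.0, -137.0])]
square_slide_a [([244.0, 239.0], 0.78, [434.0, 43.0]), ([317.0, 290.0], 0.63, [472.0, -197.0])]
vial [([278.0, 270.0], 0.49, [426.0, -108.0])]
tape_roll [([225.0, 211.0], 0.89, [449.0, 154.0])]
light_panel [([265.0, 162.0], 0.7, [605.0, 186.0]), ([318.0, 292.0], 0.3, [408.0, -263.0])]
side [ 202.37123163 -739.72870272  643.72127913]
notched_slide [([346.0, 275.0], 0.81, [592.0, -180.0]), ([225.0, 300.0], 0.74, [329.0, -138.0]), ([366.0, 313.0], 0.73, [572.0, -290.0]), ([295.0, 227.0], 0.66, [565.0, 27.0]), ([314.0, 246.0], 0.62, [574.0, -63.0])]
label_spot [([314.0, 245.0], 0.94, [575.0, -59.0]), ([368.0, 318.0], 0.7, [570.0, -300.0]), ([297.0, 222.0], 
[... 1136 characters left out ...]
.0])]
{'t': 1.05, 'joints': array([-1.05598564e-01,  4.90889733e-01,  1.55890829e+00, -2.38375272e-05,
        1.09166816e+00, -1.05583590e-01]), 'qvel': array([-4.19605462e-04, -9.00296127e-06, -2.32895425e-03,  3.85676114e-05,
       -2.18777303e-03, -4.53741129e-04]), 'tau': array([-6.18339818e-04, -6.12478137e+01, -2.58433038e+01,  6.93074777e-02,
        4.45277605e-02, -1.10471700e-05]), 'eef_pos': array([6.25021127e+02, 1.55979730e-02, 2.14664465e+02]), 'tcp_rot': array([3.14146912e+00, 3.43646627e-05, 1.57079234e+00]), 'ft_force': array([-0.50635999, -0.46231358, -0.5198938 ]), 'moment': array([-0.00356316, -0.00587957, -0.01462576]), 'grip_force': 0.0, 'opening': 0.9985270173387494}
```

View pics/scene0.png

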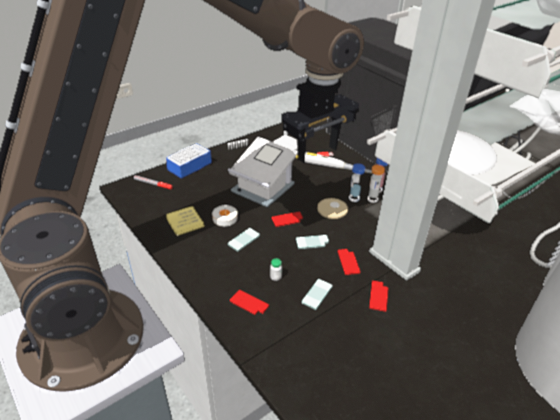

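View pics/wrist0.png

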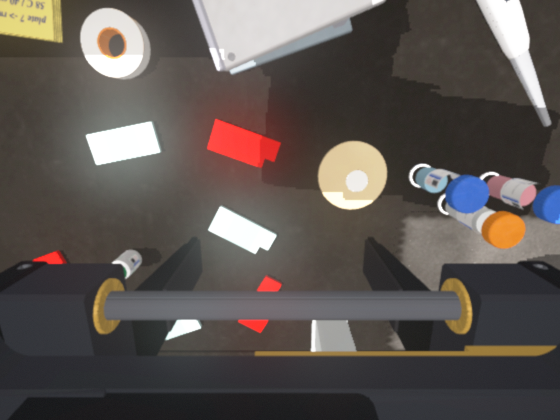

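The wrist view shows three pale slides, at about (123,144), (242,230) and (184,325). Only the one at (242,230) seems to have a cut corner, at about (268,247); the red ones are look-alikes. I'll confirm it in an enlarged crop, together with the panel window.

```bash
python3 - <<'E'
from h import *
w,s,d=[cv2.imread(f"pics/{n}0.png") for n in("wrist","scene","side")]
a=cv2.resize(w[195:265,200:290],None,fx=4,fy=4,interpolation=cv2.INTER_CUBIC)
a2=cv2.resize(w[110:180,75:165],None,fx=4,fy=4,interpolation=cv2.INTER_CUBIC)
b=cv2.resize(s[130:200,220:310],None,fx=4,fy=4,interpolation=cv2.INTER_CUBIC)
e=cv2.resize(d[130:200,240:330],None,fx=4,fy=4,interpolation=cv2.INTER_CUBIC)
cv2.imwrite("pics/crop.png",np.vstack([np.hstack([a,a2]),np.hstack([b,e])]))
c=read_camera("wrist")
g=c["frame"].min(axis=2)
m=(g>110).astype(np.uint8); n,l,st,ce=cv2.connectedComponentsWithStats(m)
for p in((242,230),(123,144)):
    k=l[p[1],p[0]]; ct=cv2.findContours((l==k).astype(np.uint8),cv2.RETR_EXTERNAL,cv2.CHAIN_APPROX_NONE)[0][0]
    W=np.array([ray(c,q[0],6)[:2] for q in ct],np.float32)
    r=cv2.minAreaRect(W); print(r,cv2.boxPoints(r).round().tolist())
    print(cv2.approxPolyDP(ct,3,True)[:,0].tolist(), cv2.approxPolyDP(W.reshape(-1,1,2),5,True)[:,0].round().tolist())
E
```

```text
((573.349853515625, -61.94639587402344), (40.49452590942383, 82.87339782714844), 61.14093780517578) [[527.0, -60.0], [600.0, -100.0], [619.0, -64.0], [547.0, -24.0]]
[[218, 207], [208, 231], [253, 254], [259, 248], [269, 249], [276, 237], [274, 232], [222, 205]] [[544.0, -29.0], [530.0, -60.0], [587.0, -92.0], [595.0, -84.0], [607.0, -85.0], [614.0, -62.0]]
((438.9521484375, 50.87397003173828), (93.84762573242188, 77.90247344970703), 45.1898078918457) [[378.0, 45.0], [434.0, -10.0], [500.0, 57.0], [444.0, 112.0]]
[[123, 99], [103, 112], [85, 138], [95, 165], [113, 173], [139, 173], [154, 162], [161, 148], [154, 117], [148, 117], [140, 106]] [[476.0, 81.0], [444.0, 99.0], [432.0, 96.0], [394.0, 60.0], [398.0, 25.0], [436.0, 13.0], [464.0, 23.0], [480.0, 40.0]]
```

View pics/crop.png

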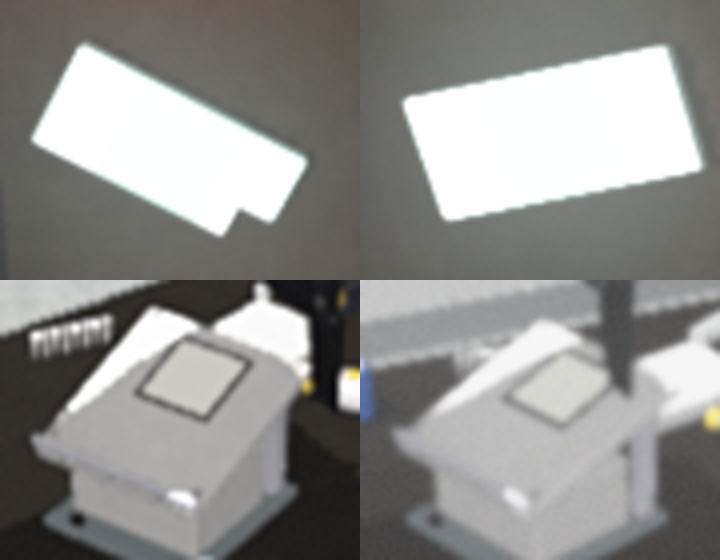

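The crop confirms it: the slide at wrist (242,230) has the notch at its lower-right corner, while the one at (123,144) has four square corners. Next I fit the panel from the window corners, starting from the crop readings and refining them.

```bash
cat >> h.py <<'E'
from scipy.optimize import least_squares
from scipy.spatial.transform import Rotation as Ro
def panR(p): return (Ro.from_euler('z',p[3])*Ro.from_euler('y',-np.radians(18))).as_matrix()
def corners(p,s=28): # order: up-left, up-right, down-right, down-left
    return np.array(p[:3])+(panR(p)@np.array([[s,s,0],[s,-s,0],[-s,-s,0],[-s,s,0]]).T).T
def fit(obs,p0=(600,170,101,0)):
    f=lambda p:np.concatenate([(proj(c,corners(p)[i])-uv) for c,l in obs for i,uv in l])
    r=least_squares(f,p0,x_scale=[10,10,10,.1]); return r.x,r.fun
E
python3 - <<'E'
from h import *
C={n:read_camera(n) for n in("scene","side")}
S=[(267.5,144.5),(282.5,150.8),(272,164.5),(254,158)]
D=[(0,(240+565/4,130+70/4)),(2,(240+563/4-90,130+147/4)),(3,(240+505/4-90,130+117/4))]
D[0]=(0,(240+(568-360)/4,130+(350-280)/4))
for o in([(C["scene"],list(enumerate(S)))],[(C["scene"],list(enumerate(S))),(C["side"],D)]):
    p,e=fit(o); print(p.round(3),e.round(1))
E
```

```text
[6.06166e+02 1.68980e+02 1.33740e+02 2.88000e-01] [-0.8 -0.1  0.6  0.1 -0.6  0.2  0.9 -0.2]
[6.38827e+02 2.11739e+02 1.00363e+02 2.90000e-01] [-0.6  0.3  0.1  0.2 -0.6 -0.3  1.7 -0.3 -0.8  0.5 -0.6 -0.4  0.8 -0. ]
```

jog_arm(
  targets=[
    {"turn": [0, 0, 10.5], "slide": [-10, -12, 0], "claw": 75},
    {"turn": [0, 0, 10.5], "slide": [-10, -12, 0], "claw": 75},
    {"turn": [0, 0, 10.5], "slide": [-10, -12, 0], "claw": 75},
    {"turn": [0, 0, 10.5], "slide": [-10, -12, -20], "claw": 75},
    {"turn": [0, 0, 10.5], "slide": [-12, -13, -20], "claw": 75},
  ],
)

```text
t: 1.82
eef_pos: [572.8, -61.3, 174.4]
tcp_rot: [3.141, 0.001, 2.493]
ft_force: [-0.5, 0.3, 0.6]
opening: 0.75
grip_force: 0.0
```

jog_arm(
  targets=[
    {"turn": [0, 0, 8.5], "slide": [0, 0, -30], "claw": 75},
    {"slide": [0, 0, -20], "claw": 75},
    {"claw": 75},
    {"claw": 75},
  ],
)

```text
validation failed for argument at $.ta...
```

```bash
python3 - <<'E'
from h import *
c=read_camera("wrist"); cv2.imwrite("pics/w1.png",c["frame"])
print(state()["eef_pos"],state()["tcp_rot"],proj(c,[573,-61,6]),proj(c,[573+40*.88,-61-40*.48,6]))
E
```

```text
[570.56823464 -62.25549842 171.82776989] [-3.13975921 -0.00319406  2.50275703] [281.94012196 191.70423779] [287.20885099 225.75182321]
```

View pics/w1.png

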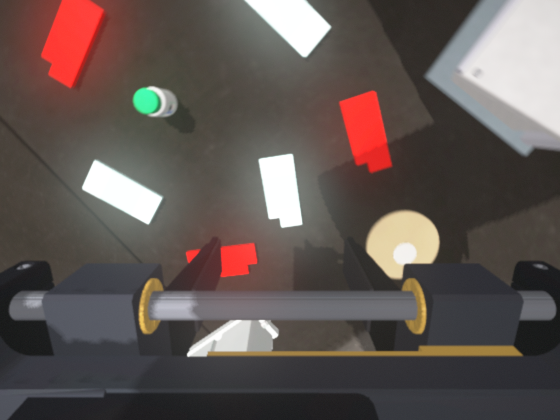

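The slide is at (280,190) with the notch at (273,222). I'll refine its pose from this closer picture.

```bash
cat >> h.py <<'E'
def slide(c,p):
    g=c["frame"].min(axis=2); n,l=cv2.connectedComponents((g>110).astype(np.uint8))
    ct=cv2.findContours((l==l[p[1],p[0]]).astype(np.uint8),cv2.RETR_EXTERNAL,cv2.CHAIN_APPROX_NONE)[0][0]
    r=cv2.minAreaRect(np.array([ray(c,q[0],6)[:2] for q in ct],np.float32)); return r,cv2.boxPoints(r).round(1).tolist()
E
python3 - <<'E'
from h import *
c=read_camera("wrist"); print(slide(c,(280,190))); print(state()["eef_pos"],state()["tcp_rot"])
E
```

```text
(((573.5375366210938, -61.743560791015625), (55.72883987426758, 84.12400817871094), 62.76513671875), [[523.4000244140625, -67.30000305175781], [598.2000122070312, -105.80000305175781], [623.7000122070312, -56.20000076293945], [548.9000244140625, -17.700000762939453]])
[571.52741658 -61.6315416  173.153019  ] [-3.14011940e+00 -3.00937568e-03  2.48838785e+00]
```

jog_arm(
  targets=[
    {"turn": [0, 0, 8.5], "slide": [0, 0, -30], "claw": 75},
    {"turn": [0, 0, 0], "slide": [0, 0, -30], "claw": 75},
    {"turn": [0, 0, 0], "slide": [0, 0, -20], "claw": 75},
    {"turn": [0, 0, 0], "slide": [0, 0, 0], "claw": 75},
  ],
)

```text
t: 2.42
eef_pos: [573.2, -60.6, 94.2]
tcp_rot: [-3.141, -0.002, 2.632]
ft_force: [0.1, 0.1, 0.3]
opening: 0.75
grip_force: 0.0
```

```bash
python3 - <<'E'
from h import *
c=read_camera("wrist"); p=proj(c,[573,-61,6]); print(p, slide(c,np.round(p).astype(int))); print(state()["eef_pos"],state()["tcp_rot"])
E
```

```text
[280.79163823 213.01804762] (((573.3204956054688, -62.130733489990234), (38.18846130371094, 82.53047943115234), 61.19342041015625), [[528.0, -59.0], [600.2999877929688, -98.69999694824219], [618.7000122070312, -65.30000305175781], [546.4000244140625, -25.5]])
[573.58137332 -60.67954259  95.13100929] [3.14144908e+00 2.40497804e-06 2.63265940e+00]
```

jog_arm(
  targets=[
    {"turn": [0, 0, 0], "slide": [0, -1, -45], "claw": 75},
    {"turn": [0, 0, 0], "slide": [0, 0, -30], "claw": 75},
    {"turn": [0, 0, 0], "slide": [0, 0, -17], "claw": 75},
    {"turn": [0, 0, 0], "slide": [0, 0, 0], "claw": 75},
    {"turn": [0, 0, 0], "slide": [0, 0, 0], "claw": 75},
  ],
)

```text
t: 3.1
eef_pos: [573.8, -62.1, 3.9]
tcp_rot: [3.141, 0.002, 2.635]
ft_force: [0.3, -0.2, 0.8]
opening: 0.752
grip_force: 0.0
```

jog_arm(
  targets=[
    {"turn": [0, 0, 0], "slide": [0, 0, 0], "claw": 10},
    {"turn": [0, 0, 0], "slide": [0, 0, 0], "claw": 10},
    {"turn": [0, 0, 0], "slide": [0, 0, 0], "claw": 10},
    {"turn": [0, 0, 0], "slide": [0, 0, 0], "claw": 10},
    {"turn": [0, 0, 0], "slide": [0, 0, 0], "claw": 10},
  ],
)

```text
t: 3.72
eef_pos: [573.0, -62.0, 2.7]
tcp_rot: [3.141, 0.0, 2.635]
ft_force: [-0.4, 0.6, 1.7]
opening: 0.374
grip_force: 30.0
```

jog_arm(
  targets=[
    {"turn": [0, 0, 0], "slide": [0, 0, 30], "claw": 10},
    {"turn": [0, 0, 0], "slide": [0, 0, 50], "claw": 10},
    {"turn": [0, 0, 0], "slide": [0, 0, 55], "claw": 10},
    {"turn": [0, 0, 0], "slide": [0, 0, 55], "claw": 10},
    {"turn": [0, 0, 0], "slide": [0, 0, 25], "claw": 10},
  ],
)

```text
t: 4.35
eef_pos: [573.5, -62.1, 220.8]
tcp_rot: [3.14, 0.004, 2.636]
ft_force: [-0.1, 0.6, -0.9]
opening: 0.37
grip_force: 30.0
```

jog_arm(
  targets=[
    {"turn": [0, 0, 9], "slide": [-5, 15, 0], "claw": 10},
    {"turn": [0, 0, 9], "slide": [-5, 15, 0], "claw": 10},
    {"turn": [0, 0, 9], "slide": [-5, 15, 0], "claw": 10},
    {"turn": [0, 0, 9], "slide": [-5, 15, 0], "claw": 10},
    {"turn": [0, 0, 9], "slide": [-5, 15, 0], "claw": 10},
  ],
)

```text
t: 4.97
eef_pos: [547.7, 13.5, 217.5]
tcp_rot: [3.141, -0.0, -2.857]
ft_force: [-0.3, -0.3, -0.8]
opening: 0.373
grip_force: 30.0
```

```bash
python3 - <<'E'
from h import *
print(state()["eef_pos"],state()["tcp_rot"])
L=[]
for n,o in(("scene",(225,125)),("side",(240,125)),("wrist",None)):
    c=read_camera(n)["frame"]; cv2.imwrite(f"pics/{n}2.png",c)
    if o: L.append(cv2.resize(c[o[1]:o[1]+50,o[0]:o[0]+66],(396,300),interpolation=cv2.INTER_CUBIC))
w=cv2.imread("pics/wrist2.png")
cv2.imwrite("pics/c2.png",np.vstack([np.hstack(L),np.hstack([cv2.resize(w,(400,300))[:,:396],np.zeros((300,396,3),np.uint8)])]))
E
```

```text
[547.66934721  13.50785979 217.52076589] [ 3.14136133e+00 -3.29780079e-04 -2.85719569e+00]
```

View pics/c2.png

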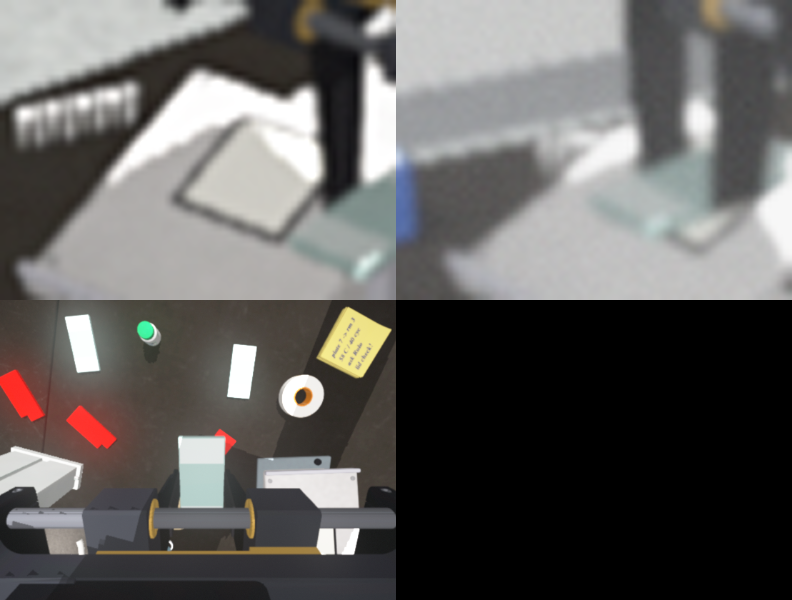

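The slide hangs straight in the fingers, with the notched end hidden under the gripper. The gripper hides the window in the side view, so I'll step aside to where all three cameras should see it.

jog_arm(
  targets=[
    {"turn": [0, 0, 0], "slide": [45, 5, 10], "claw": 10},
    {"turn": [0, 0, 0], "slide": [50, 5, 10], "claw": 10},
    {"turn": [0, 0, 0], "slide": [50, 5, 10], "claw": 10},
    {"turn": [0, 0, 0], "slide": [20, 5, 0], "claw": 10},
    {"turn": [0, 0, 0], "slide": [0, 0, 0], "claw": 10},
  ],
)

```text
t: 5.75
eef_pos: [713.7, 32.5, 246.4]
tcp_rot: [3.141, -0.001, -2.866]
ft_force: [-0.6, -0.1, 0.3]
opening: 0.368
grip_force: 30.0
```

```bash
python3 - <<'E'
from h import *
print(state()["eef_pos"],state()["tcp_rot"])
L=[]
P=(639,212,100,.29)
for n in("scene","side","wrist"):
    c=read_camera(n); cv2.imwrite(f"pics/{n}3.png",c["frame"]); print(n,corners and [proj(c,X).round(1).tolist() for X in corners(P)])
    if n!="wrist":
        o=(proj(c,P[:3])-[33,25]).astype(int); print(o); L.append(cv2.resize(c["frame"][o[1]:o[1]+50,o[0]:o[0]+66],(396,300),interpolation=cv2.INTER_CUBIC))
w=cv2.imread("pics/wrist3.png")
cv2.imwrite("pics/c3.png",np.vstack([np.hstack(L),np.hstack([cv2.resize(w,(400,300))[:,:396],cv2.resize(w[100:300,296:560],(396,300))])]))
E
```

```text
[713.69321765  32.4617717  246.39449581] [ 3.14122692e+00 -1.10599771e-03 -2.86555766e+00]
scene [[266.9, 144.9], [282.6, 151.0], [271.4, 164.3], [255.7, 157.7]]
[236 129]
side [[291.2, 148.0], [304.6, 154.7], [290.2, 166.4], [277.1, 159.3]]
[257 132]
wrist [[499.2, 202.3], [443.8, 203.0], [442.1, 148.3], [497.0, 147.5]]
```

View pics/c3.png

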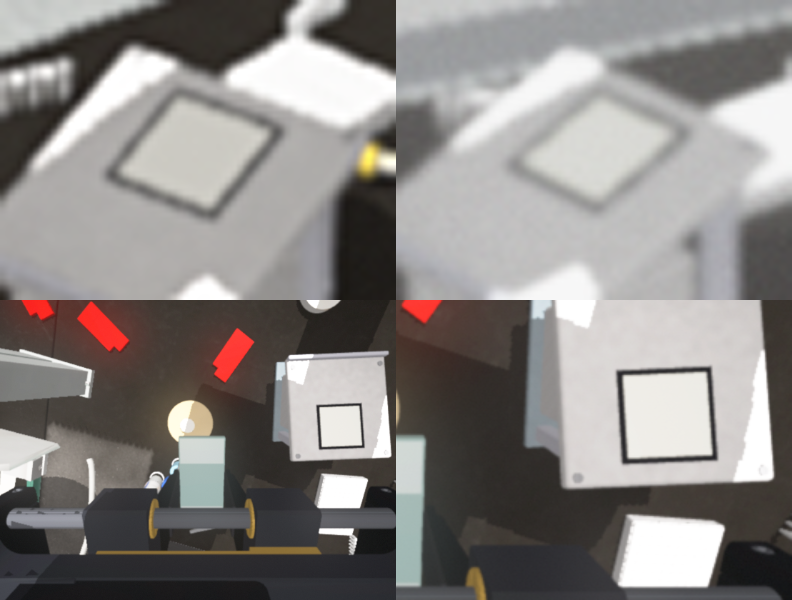

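The window is clear in all three views. Its corners are about (510,206), (447,209), (443,147) and (507,145) in the wrist picture.

```bash
python3 - <<'E'
from h import *
C={n:read_camera(n) for n in("scene","side","wrist")}
S=np.array([(180,90),(281,130),(212,217),(108,175)])/6+[236,129]
D=np.array([(209,91),(294,130),(202,211),(116,163)])/6+[257,132]
W=np.array([(510,206),(446.7,208.7),(443.3,147.3),(507.3,144.7)])
O=[(C["scene"],S,1),(C["side"],D,1),(C["wrist"],W,.5)]
f=lambda p:np.concatenate([k*(proj(c,X)-u) for c,l,k in O for X,u in zip(corners(p,p[4]),l)])
r=least_squares(f,(639,212,100,.29,29),x_scale=[10,10,10,.1,1]);p=r.x
print(p.round(3),r.fun.round(1))
R=panR(p); s=state(); 
Rt=R@np.diag([1,-1,-1.]) # tool z = -panel z
tgt=p[:3]+R@[-29,0,27.7+1]
Rc=Ro.from_euler('xyz',s["tcp_rot"]).as_matrix()
print("tool x,y",Rc[:,0],Rc[:,1])
for B in(Rt,R@np.diag([-1,1,-1.])):
    q=Ro.from_matrix(B@Rc.T).as_rotvec(degrees=True); print(q.round(1),np.linalg.norm(q))
print("tgt",tgt.round(1),"delta",(tgt-s["eef_pos"]).round(1), s["joints"].round(2))
E
```

```text
[6.39898e+02 2.18605e+02 9.86420e+01 3.10000e-01 3.13680e+01] [-0.8 -0.9  0.1 -0.9 -0.5 -0.4 -1.  -0.6 -1.5 -0.7 -0.5  0.  -0.9 -0.3
 -1.5 -0.1 -1.4  0.5 -0.6  0.1 -0.4  0.4 -1.8  0.7]
tool x,y [-9.61505274e-01 -2.74786308e-01 -3.03718462e-04] [-2.74786317e-01  9.61505320e-01 -1.14028167e-05]
[  26.7    8.1 -176. ] 178.19630235621477
[  5.2 -17.2   1.8] 18.074353940061712
tgt [605.2 207.5 117. ] delta [-107.3  174.8 -131.2] [-0.05  0.6   1.27  0.    1.27 -1.9 ]
```

jog_arm(
  targets=[
    {"turn": [0, 0, 0], "slide": [-20, 34, 0], "claw": 10},
    {"turn": [1.7, -5.7, 0.6], "slide": [-22, 36, 0], "claw": 10},
    {"turn": [1.7, -5.7, 0.6], "slide": [-22, 35, -10], "claw": 10},
    {"turn": [1.8, -5.8, 0.6], "slide": [-22, 35, -10], "claw": 10},
    {"turn": [0, 0, 0], "slide": [-21, 35, -10], "claw": 10},
  ],
)

```text
t: 6.68
eef_pos: [603.8, 208.4, 218.0]
tcp_rot: [-3.141, 0.315, -2.831]
ft_force: [0.4, 0.9, -0.5]
opening: 0.371
grip_force: 30.0
```

jog_arm(
  targets=[
    {"turn": [0, 0, 0], "slide": [0, 0, -20], "claw": 10},
    {"turn": [0, 0, 0], "slide": [0, 0, -20], "claw": 10},
    {"turn": [0, 0, 0], "slide": [0, 0, -20], "claw": 10},
    {"turn": [0, 0, 0], "slide": [0, 0, 0], "claw": 10},
    {"turn": [0, 0, 0], "slide": [0, 0, 0], "claw": 10},
  ],
)

```text
t: 7.3
eef_pos: [606.3, 208.0, 158.7]
tcp_rot: [-3.141, 0.315, -2.831]
ft_force: [-0.6, 0.3, 0.2]
opening: 0.369
grip_force: 30.0
```

```bash
cat > chk.py <<'E'
from h import *
p=(639.9,218.6,98.6,.31); R=panR(p); s=state()
Rc=Ro.from_euler('xyz',s["tcp_rot"]).as_matrix()
print("err",(p[:3]+R@[-29,0,28.7]-s["eef_pos"]).round(1),Ro.from_matrix(R@np.diag([-1,1,-1.])@Rc.T).as_rotvec(degrees=True).round(1))
E
python3 - <<'E'
import chk
from chk import *
L=[]
for n in("scene","side"):
    c=read_camera(n); o=(proj(c,p[:3])-[45,45]).astype(int); print(n,o)
    L.append(cv2.resize(c["frame"][o[1]:o[1]+75,o[0]:o[0]+99],(396,300),interpolation=cv2.INTER_CUBIC))
w=read_camera("wrist")["frame"]
cv2.imwrite("pics/c4.png",np.vstack([np.hstack(L),np.hstack([cv2.resize(w,(400,300))[:,:396],cv2.resize(w[130:330,148:412],(396,300))])]))
E
```

```text
err [ -1.1  -0.5 -41.8] [ 0.  0. -0.]
scene [222 108]
side [245 111]
```

View pics/c4.png

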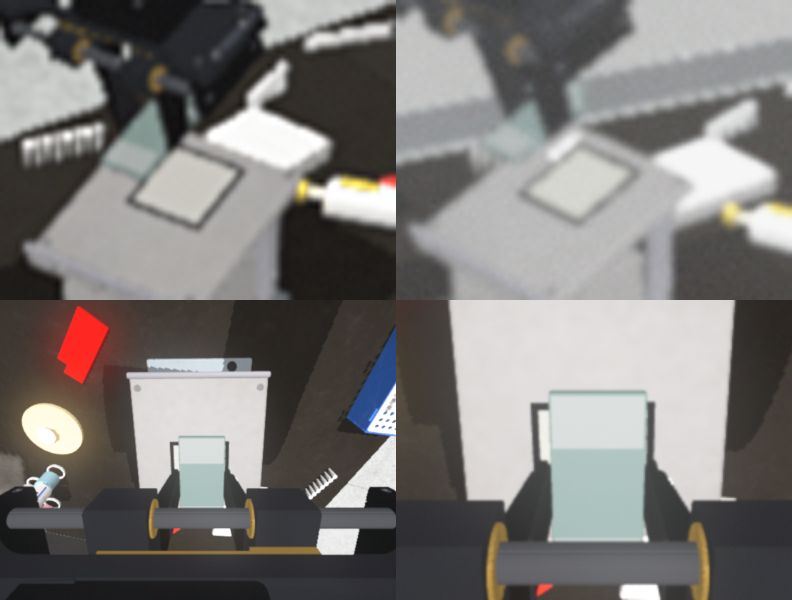

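The wrist view shows the slide aligned over the window, about 2 mm too far left. I'll check the scene view against projections, because the slide seems to blend into the panel there.

```bash
python3 - <<'E'
from chk import *
T=s["eef_pos"]
for n,o in(("scene",(222,108)),("side",(245,111))):
    c=read_camera(n)
    print(n,[((proj(c,T+R@np.array(v))-o)*4).round().tolist() for v in((0,0,0),(40,18,0),(40,-18,0),(-40,-18,0),(-40,18,0))])
    for q in("label_spot","other_end_spot","notched_slide"): print(q,[(((np.array(r["xy"])-o)*4).round().tolist(),round(r["conf"],2)) for r in look_for(q,n)][:6])
c=read_camera("wrist"); print([proj(c,T+R@np.array(v)).round().tolist() for v in((0,0,0),(-40,-18,4),(-40,18,4))],look_for("other_end_spot","wrist")[:2])
E
```

```text
err [ -1.1  -0.5 -41.8] [ 0.   0.1 -0. ]
scene [[154.0, 130.0], [166.0, 84.0], [208.0, 99.0], [142.0, 177.0], [100.0, 160.0]]
label_spot [([504.0, 596.0], 0.73), ([622.0, 756.0], 0.66), ([109.0, 773.0], 0.62), ([127.0, 146.0], 0.55), ([250.0, 437.0], 0.5)]
other_end_spot [([620.0, 753.0], 0.76), ([505.0, 621.0], 0.69), ([250.0, 434.0], 0.68), ([134.0, 145.0], 0.44)]
notched_slide [([624.0, 751.0], 0.9), ([109.0, 774.0], 0.76), ([500.0, 612.0], 0.71), ([255.0, 446.0], 0.67), ([131.0, 138.0], 0.56)]
side [[141.0, 118.0], [165.0, 77.0], [201.0, 93.0], [116.0, 161.0], [81.0, 143.0]]
label_spot [([-85.0, 761.0], 0.88), ([411.0, 650.0], 0.87), ([131.0, 124.0], 0.76), ([500.0, 815.0], 0.64), ([218.0, 446.0], 0.56)]
other_end_spot [([495.0, 812.0], 0.92), ([413.0, 662.0], 0.85), ([-90.0, 764.0], 0.78), ([214.0, 446.0], 0.5), ([124.0, 132.0], 0.48)]
notched_slide [([-87.0, 765.0], 0.84), ([404.0, 650.0], 0.8), ([481.0, 803.0], 0.62), ([214.0, 454.0], 0.58), ([130.0, 133.0], 0.54)]
[[280.0, 256.0], [246.0, 191.0], [313.0, 191.0]] [{'xy': [113.2, 58.7], 'conf': 0.69}, {'xy': [281.7, 238.9], 'conf': 0.67}]
```

The projections match the picture, so I descend in two stages.

jog_arm(
  targets=[
    {"turn": [0, 0, 0], "slide": [-1, -2, -12], "claw": 10},
    {"turn": [0, 0, 0], "slide": [0, 0, -12], "claw": 10},
    {"turn": [0, 0, 0], "slide": [0, 0, -6], "claw": 10},
    {"turn": [0, 0, 0], "slide": [0, 0, 0], "claw": 10},
  ],
)

```text
t: 8.45
eef_pos: [604.8, 206.0, 126.9]
tcp_rot: [-3.141, 0.312, -2.831]
ft_force: [0.2, -0.5, -1.2]
opening: 0.369
grip_force: 30.0
```

jog_arm(
  targets=[
    {"turn": [0, 0, 0], "slide": [0, 0, -5], "claw": 10},
    {"turn": [0, 0, 0], "slide": [0, 0, -5], "claw": 10},
    {"turn": [0, 0, 0], "slide": [0, 0, 0], "claw": 10},
    {"turn": [0, 0, 0], "slide": [0, 0, 0], "claw": 10},
  ],
)

```text
t: 8.95
eef_pos: [605.1, 206.0, 117.7]
tcp_rot: [-3.141, 0.314, -2.831]
ft_force: [-0.1, -0.6, -0.5]
opening: 0.37
grip_force: 30.0
```

```bash
python3 - <<'E'
from chk import *
L=[]
for n in("scene","side"):
    c=read_camera(n); o=(proj(c,p[:3])-[45,45]).astype(int)
    print(n,[((proj(c,s["eef_pos"]+R@np.array(v))-o)*4).round().tolist() for v in((40,-18,-3),(-40,-18,-3),(-40,18,-3))])
    L.append(cv2.resize(c["frame"][o[1]:o[1]+75,o[0]:o[0]+99],(396,300),interpolation=cv2.INTER_CUBIC))
w=read_camera("wrist")["frame"]
cv2.imwrite("pics/c5.png",np.vstack([np.hstack(L),np.hstack([cv2.resize(w,(400,300))[:,:396],cv2.resize(w[130:330,148:412],(396,300))])]))
E
```

```text
err [ 0.1  1.5 -0.8] [ 0. -0. -0.]
scene [[208.0, 155.0], [144.0, 233.0], [102.0, 216.0]]
side [[201.0, 153.0], [118.0, 221.0], [84.0, 203.0]]
```

View pics/c5.png

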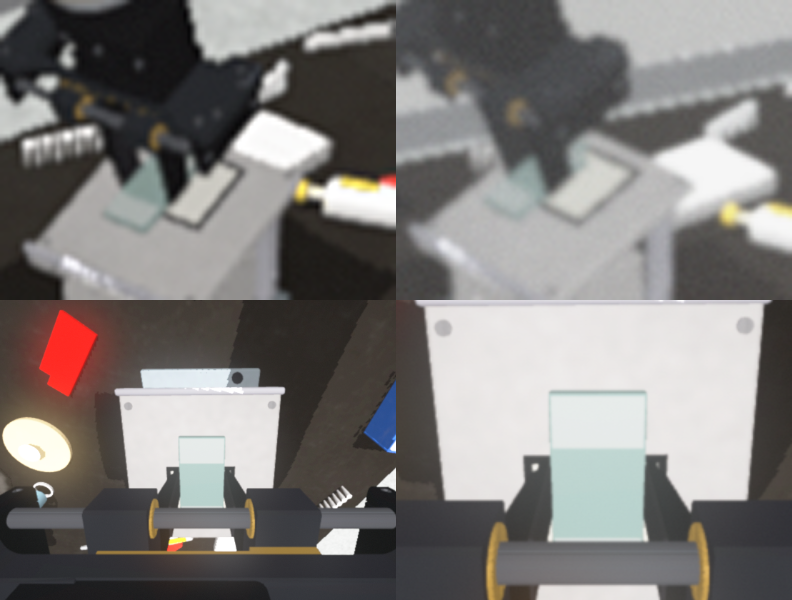

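The slide hovers centred over the window, with its grip and alignment intact and no contact force. Handing in.

```bash
python3 -c "
from cell import *
print(job_done())"
```

```text
the job is handed in; nothing more can be done
None
```

I handed the job in with the notched slide still gripped, label face up, about 2.5 cm above the panel by my window fit, notched end over the window and pointing up the slope; `job_done()` gave no verdict.

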